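Dock a bare hard drive

ROBOT

A 6-joint arm with a two-finger parallel gripper is mounted at the origin on a cart in front of the work surface, level with it; the furniture and walls round the work are solid. World frame = base frame: x ahead of the robot, y to its left, z up, the work surface at z = 0. Lengths are in m, angles in rad, forces in N, time in s.
With the tool pointing down it reaches from about 0.2 to 0.875 m from the base axis. Payload 3.4 kg.
Tool frame: the origin (TCP) lies between the finger pads; the fingertips stand 25 mm ahead of it and the grasp point (between the pads) lies 6 mm ahead of it (r.nose_length is the z of the fingertips in the tool frame, in m); z points along the fingers, y is the line along which they close (so a half turn about z gives the same grasp; the last joint's range is limited). The gripper opens to 94 mm and grips with 3 to 60 N. Pads are 16 mm wide; open, the fingers measure 119 mm over their backs; the gripper's body (75 mm by 177 mm) begins 78 mm behind the grasp point.
Start: joints at [1.014, 0.276, 1.505, -0, 1.361, -0.121], TCP at [0.243, 0.521, 0.23] pointing down, gripper open.
Joint ranges: [-2.89, 2.89], [-0.75, 2.08], [0.22, 2.7], [-1.18, 4.32], [0.11, 2.71], [-2.7, 2.7]. Speed limits (rad/s): [2.57, 2.57, 3.14, 3.14, 3.14, 3.14].

INTERFACE

Orientations are given as a unit quaternion [w, x, y, z].
In Python, from plant import r, gripper_to, inverse_kinematics, vision, models, telemetry gives the robot as it stands. Calls block until the motion is done:
- r.move_to(position, orientation): joint-space move of the TCP to a pose.
- r.move_l(position, rot=None, vel=0.15, guard=None): straight line of the TCP; rot=None keeps the orientation; vel is the mean speed in m/s. With guard (N) it stops when the force on the tool has changed by that much, and returns True; else False.
- r.movej(angles): joint-space move.
- gripper_to(opening, f_grip=None): finger opening in m; f_grip is the grip in N (None keeps the last); returns when the fingers have stopped.
- r.hold(seconds).
- inverse_kinematics(position, orientation): joint angles nearest the present ones, or None.
- vision.snapshot(name): name is "scene" or "side" or "wrist"; returns the picture (480x640x3 uint8, red, green, blue); there is no depth.
- vision.get_calibration(name): a dict with "fx", "fy", "cx", "cy" (pixels), "D" ([k1, k2, p1, p2, k3] as OpenCV has them; the pictures are not rectified), "position" and "orientation" of the camera in the world. Camera axes: x right, y down, z forward; pixel columns grow to the right and rows downward; lengths in m; the calibration is good to about 2 mm. A picture is of the moment at which its call begins: read the wrist's pose just before it. get_calibration takes no time and is no camera call; for the wrist camera it gives the pose at the moment of the call.
A pose or a line that the arm cannot do raises r.PlanningError and nothing moves.
- r.sign_off(): hands the job in; it is judged then, once.
Trained networks look in the newest picture that a camera, given by its name, has taken for a name from the list of things; names that differ only in an ending like _2 or _b are one class to them, and where a whole thing is asked for, a point or a joint stands for the part that bears it (a point fixed in the world has none). Each returns a list of dicts, best first, with "score" (0 to 1); they miss things now and then, are a little off and sometimes report something else, mostly with a low value. They report only what shows in the picture. A call takes as long as a camera call. They do not tell look-alikes from the thing itself.
- models.boxes_of(thing, camera): "at" ([x, y, z] in m, in world coordinates, good to about 4 mm: the middle of the surface that is visible of it).
- models.regions_of(thing, camera): "pixels" (480x640 bool, what is visible of it).
- models.mark_of(thing, camera): "at" ([x, y, z] in m, in world coordinates, good to about 4 mm: a listed point, or the origin of a listed thing).
Readings, each from a call of its own:
- telemetry.current_t(): time.
- telemetry.current_joints(): joint angles.
- telemetry.current_dq(): joint speeds.
- telemetry.current_joint_efforts(): joint torques, N m.
- telemetry.current_ee_pos(): TCP position.
- telemetry.current_tool_rot(): TCP orientation.
- telemetry.current_wrist_force(): force on the tool from outside, world axes, zero at the start.
- telemetry.current_torque(): the same for the moment, N m.
- telemetry.current_opening(): finger opening in m.
- telemetry.current_finger_force(): force on a finger pad.
Only numpy, scipy, OpenCV 4.12 (cv2) and the standard library are available. Lean on these libraries where they do the work, as an engineer would, in place of code of your own. Each camera call takes 0.05 s, during which the arm holds its last target. There are 200 camera calls.

TASK

Slide the bare hard drive across the mat into the empty bay of the drive dock, connector end first, until it is fully home, then swing the dock's little door shut in front of it. The drive is delicate: keep it flat, push it gently (never with more than 2 kg of force, about 20 N, and don't ram it into the dock), and leave the other things where they are.

Things in the scene. Friction and masses are not known exactly. Their poses are not given: they have to be found in the camera images.
- dock: flat aluminium drive dock, 132 wide x 172 deep x 44 mm high, black front bezel; fixed to it a blue-grey antistatic mat, 6 mm thick, 400 x 280 mm, reaching 220 mm before the mouth and 140 mm to each side. Origin: on the desk under the middle of the bay's mouth; x points into the bay, y left, z up. Bay floor = mat top (z = 6 mm), so the drive slides straight in
- bay_mouth (a point): middle of the mouth plane, 19 mm above the desk. Bay 107 wide, 30 mm high; the mouth flares to 120 mm over the first 18 mm. A sprung connector (1 to 2 N) meets the drive when its near end is still 4 mm outside the mouth plane; hard stops with it 3 mm inside. Home: near end from 2 mm outside to 3 mm inside, as the shut door requires
- drive: bare 3.5-inch hard drive, a flat metal block 147 (x) x 102 (y) x 26 mm, about 0.45 kg, blank paper label on its near half; lies loose on the mat before the dock, left of the bay's line and askew, connector end (+x) toward the dock. Too wide to grip. Origin: centre of its underside
- drive_near_end (a point): middle of the drive's near end face (the -x end, to be pushed on), 13 mm above its underside; axes as the drive
- door (a joint): angle of the dock's black door: 0 shut, grows as it opens (to 2.4 rad), stays where left. Leaf 124 mm long, 8 mm thick, 8 to 41 mm above the desk; upright pin right of the mouth. At angle a the leaf runs from the pin along (-sin a, cos a) in the dock's x, y; its outer face looks along (-cos a, -sin a)
- door_hinge (a point): point on the door's pin at the leaf's mid-height: 6 mm before the mouth plane and 62 mm right of the bay's centre line
- door_edge (a point): middle of the door's free edge, 125 mm from the pin. A finger pull (116 to 123 mm from the pin) stands 9 mm out of the outer face
- screwdriver: small black-handled screwdriver, 150 mm, lying on the mat left of the dock; origin at its middle, underneath. To be left alone
- binder_clip: black binder clip, 53 x 32 x 14 mm, lying on the mat right of the dock; origin: centre of its underside. To be left alone
- spectacles: open spectacles, 141 x 142 x 42 mm, on the desk left of the mat; origin: centre of underside. To be left alone
There are look-alikes about, which are no part of the job. What is shaped like the drive but brown is not meant.

How it is judged:
On the way, in this order (a step that is already met when the one before it is completed fails the run):
1. the drive is pushed into the bay: its near end less than 8 mm outside the mouth (x of drive_near_end in the frame of dock above -0.008 m and horizontal distance between drive_near_end and bay_mouth below 0.012 m), for 0.1 s.
2. the door is shut (value of joint door below 0.05 rad), for 0.2 s.
At the end, for the whole second after the job is handed in: The drive lies flat and at rest in the bay, its near end no more than 3.5 mm outside the mouth plane, in line with the bay, and the door is shut (less than 0.05 rad, about 3 degrees) (value of joint door below 0.05 rad and x of drive_near_end in the frame of dock between -0.0035 and 0.006 m and horizontal distance between drive_near_end and bay_mouth below 0.008 m and angle between the x axis of drive and the x axis of dock, either way round below 0.05 rad and angle between drive's own z axis and vertical below 0.05 rad and linear speed of drive below 0.01 m/s); the robot touches nothing.
It fails at once if the robot presses on the drive with more than 20 N (contact force between any of the arm, the fingers and drive above 20 N).
It fails at once if the drive is rammed or squeezed against the dock, its door or the mat with more than 30 N (contact force between drive and dock above 30 N).
It fails at once if the drive is tipped up by more than about 9 degrees (angle between drive's own z axis and vertical above 0.15 rad).
It fails at once if the screwdriver, the binder clip or the spectacles are moved more than 2 cm (distance of any of screwdriver, binder_clip, spectacles from where it was at the start of the episode above 0.02 m).
It also fails if it takes over 72 s, if anything falls off the work surface, if the arm or the gripper's body presses on something with over 40 N, if the wrist force passes 120 N, or if a joint passes its speed limit or range.

## Working session

There is one attempt and no reset: what is moved stays moved. The work goes in short steps, each a Python script; the robot and the scene stay as the last script left them, time stands still between calls to the robot, and variables do not carry over. Pictures are saved under pics/ and viewed, at most 10 in all, crops included, and the job is handed in when it is done.

```bash
ls; mkdir -p pics; python3 - <<'E'
from plant import r,vision,models,telemetry
import cv2,numpy as np
ims=[]
for c in ("scene","side"):
    im=vision.snapshot(c); cv2.imwrite(f"pics/{c}0.png",im[:,:,::-1])
    k=vision.get_calibration(c); print(c,np.round(k["position"],3),np.round(k["orientation"],3),k["fx"])
    for t in("drive","drive_near_end","bay_mouth","door_hinge","door_edge","dock","screwdriver","binder_clip","spectacles"):
        print(t,[(np.round(d["at"],3).tolist(),round(d["score"],2)) for d in models.mark_of(t,c)])
print(telemetry.current_t())
E
```

```text
pics
scene [ 0.331 -0.422  0.865] [-0.32   0.925 -0.191  0.074] 470.1060205754384
drive [([0.39, -0.159, -0.001], 0.88), ([0.516, 0.152, 0.004], 0.69)]
drive_near_end [([0.445, 0.142, 0.016], 0.76), ([0.449, -0.12, 0.017], 0.73)]
bay_mouth [([0.629, 0.12, 0.021], 0.83), ([0.445, 0.141, 0.016], 0.67)]
door_hinge [([0.626, 0.057, 0.021], 0.85), ([0.688, 0.229, 0.009], 0.34)]
door_edge [([0.507, 0.022, 0.019], 0.67)]
dock [([0.631, 0.124, -0.001], 0.68)]
screwdriver [([0.691, 0.229, 0.008], 0.95), ([0.625, 0.059, 0.022], 0.19)]
binder_clip [([0.508, 0.021, 0.021], 0.25)]
spectacles [([0.635, 0.125, -0.002], 0.29)]
side [ 0.357 -0.869  0.895] [-0.431  0.896 -0.094  0.051] 508.9061336829915
drive [([0.518, 0.153, 0.005], 0.95), ([0.386, -0.156, -0.005], 0.77)]
drive_near_end [([0.453, -0.126, 0.013], 0.93), ([0.442, 0.142, 0.017], 0.6)]
bay_mouth [([0.628, 0.122, 0.02], 0.96)]
door_hinge [([0.625, 0.062, 0.027], 0.57)]
door_edge [([0.507, 0.025, 0.022], 0.92)]
dock [([0.628, 0.121, -0.001], 0.72)]
screwdriver [([0.691, 0.23, 0.008], 0.69)]
binder_clip [([0.722, 0.016, 0.003], 0.66)]
spectacles [([0.441, 0.455, -0.002], 0.72)]
1.0
```

View pics/scene0.png

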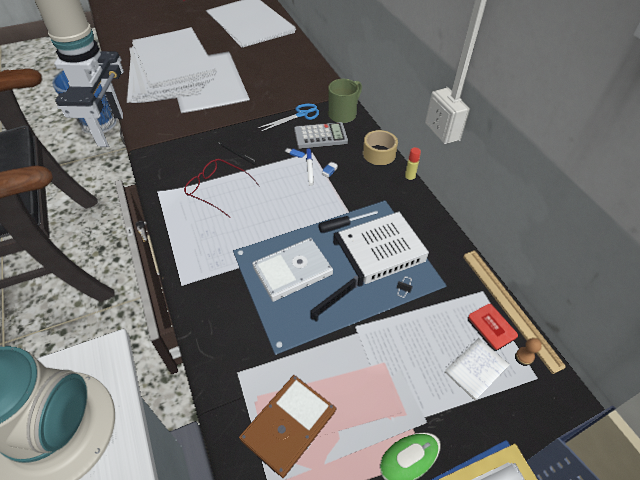

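View pics/side0.png

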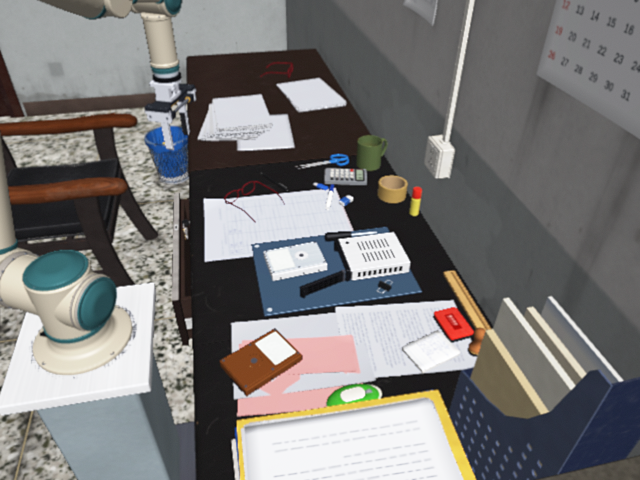

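Candidates for the drive: the silver one on the mat at scene (290,270), and the brown look-alike at (288,425). The description fits the silver one, which is on the mat in front of the dock. The door is open, with its free edge at (315,315). The clip is at (404,287), the screwdriver at (350,220) and the spectacles at (220,185). Next I'll take a close look from the wrist camera.

```bash
cat > h.py <<'E'
from plant import r,gripper_to,inverse_kinematics,vision,models,telemetry
import cv2,numpy as np
from scipy.spatial.transform import Rotation as R
def down(yaw): # tool z down, tool x at yaw
    q=(R.from_euler('z',yaw)*R.from_euler('x',np.pi)).as_quat(); return [q[3],q[0],q[1],q[2]]
def cal(c):
    k=vision.get_calibration(c); w,x,y,z=k["orientation"]
    return dict(K=np.array([[k["fx"],0,k["cx"]],[0,k["fy"],k["cy"]],[0,0,1.]]),D=np.array(k["D"],float),p=np.array(k["position"]),M=R.from_quat([x,y,z,w]).as_matrix())
def toplane(k,uv,z):
    n=cv2.undistortPoints(np.array(uv,float).reshape(-1,1,2),k["K"],k["D"]).reshape(-1,2)
    d=np.c_[n,np.ones(len(n))]@k["M"].T
    return k["p"]+d*((z-k["p"][2])/d[:,2])[:,None]
def proj(k,P):
    rv=cv2.Rodrigues(k["M"].T)[0]; return cv2.projectPoints(np.array(P,float).reshape(-1,1,3),rv,-k["M"].T@k["p"],k["K"],k["D"])[0].reshape(-1,2)
E
python3 - <<'E'
from h import *
import pickle
print(np.round(telemetry.current_tool_rot(),3), np.round(cal("wrist")["p"],3))
for yaw in (0,1.57,-1.57,3.14,.78):
    print(yaw,inverse_kinematics([.5,.1,.4],down(yaw)))
r.move_to([.48,.11,.42],down(0.))
r.hold(.3)
k=cal("wrist"); im=vision.snapshot("wrist"); cv2.imwrite("pics/w1.png",im[:,:,::-1]); pickle.dump(k,open("w1.pkl","wb"))
print(k["p"],k["M"][:,2])
for t in("drive","drive_near_end","bay_mouth","door_hinge","door_edge","dock"):
    print(t,[(np.round(d["at"],3).tolist(),round(d["score"],2)) for d in models.mark_of(t,"wrist")])
E
```

```text
[0.    0.216 0.976 0.   ] [0.181 0.55  0.385]
0 [ 6.08672093e-02  1.27013200e-01  1.29213566e+00 -4.44089210e-16
  1.72244379e+00  1.63166354e+00]
1.57 [ 6.08672093e-02  1.27013200e-01  1.29213566e+00 -4.44089210e-16
  1.72244379e+00  6.16635361e-02]
-1.57 None
3.14 [ 0.06086721  0.1270132   1.29213566  0.          1.72244379 -1.50833646]
0.78 [ 6.08672093e-02  1.27013200e-01  1.29213566e+00 -4.44089210e-16
  1.72244379e+00  8.51663536e-01]
[0.54441653 0.11156575 0.57420002] [-2.29608107e-01  4.07324990e-04 -9.73283079e-01]
drive [([0.39, -0.158, -0.001], 0.92), ([0.522, 0.15, 0.006], 0.88)]
drive_near_end [([0.443, 0.142, 0.017], 0.81), ([0.452, -0.122, 0.014], 0.64)]
bay_mouth [([0.632, 0.122, 0.019], 0.55), ([0.632, 0.12, -0.001], 0.3)]
door_hinge [([0.626, 0.063, 0.028], 0.61), ([0.694, 0.229, 0.004], 0.38)]
door_edge [([0.506, 0.022, 0.026], 0.73)]
dock [([0.633, 0.119, -0.001], 0.62)]
```

View pics/w1.png

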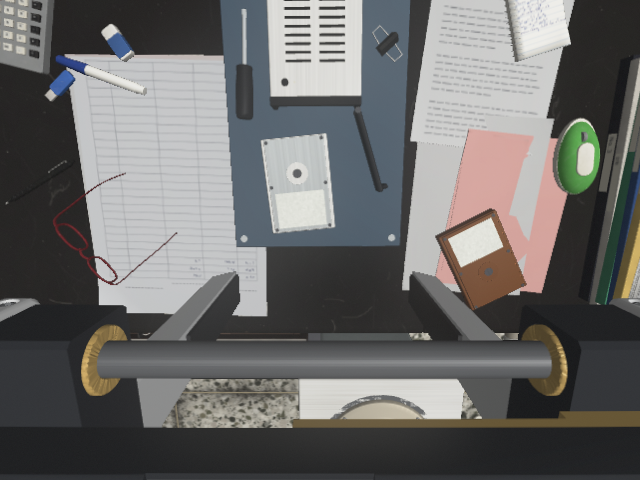

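The wrist view shows the silver drive at (298,182) with its label on the near half. The dock mouth is at y≈103. The door runs from its hinge at (358,107) to its free edge at (381,188), and the mat's near edge is at row 246. The choice is confirmed, with the brown one at (480,257). Next I'll fit the edges for precise poses.

```bash
cat > fit.py <<'E'
from h import *
def rect(k,mask,z):
    c=max(cv2.findContours(mask.astype(np.uint8),cv2.RETR_EXTERNAL,cv2.CHAIN_APPROX_NONE)[0],key=cv2.contourArea)
    P=toplane(k,c.reshape(-1,2),z)[:,:2]
    (cx,cy),(w,h),a=cv2.minAreaRect((P*1000).astype(np.float32)); a=np.radians(a)
    if h>w: a+=np.pi/2; w,h=h,w
    a=(a+np.pi/2)%np.pi-np.pi/2
    return np.array([cx,cy])/1000,a,(w,h)
def line(k,im,uv0,uv1,z,n=60,half=8):
    """subpixel strongest-gradient edge near segment uv0-uv1 -> point, direction on plane z"""
    g=cv2.GaussianBlur(cv2.cvtColor(im,cv2.COLOR_RGB2LAB),(0,0),1).astype(np.float32)
    a,b=np.array(uv0,float),np.array(uv1,float); d=(b-a)/np.linalg.norm(b-a); nn=np.array([-d[1],d[0]])
    s=np.arange(-half,half+.01,.25); pts=[]
    for t in np.linspace(.05,.95,n):
        q=a+t*(b-a)+s[:,None]*nn
        v=cv2.remap(g,q[:,0].astype(np.float32)[:,None],q[:,1].astype(np.float32)[:,None],cv2.INTER_LINEAR).reshape(-1,3)
        e=np.linalg.norm(np.gradient(v,axis=0),axis=1); pts.append(q[e.argmax()])
    W=toplane(k,pts,z)[:,:2].astype(np.float32)
    l=cv2.fitLine(W,cv2.DIST_HUBER,0,.001,.001).ravel()
    return l[2:],l[:2]*np.sign(l[np.argmax(abs(l[:2]))])
E
python3 - <<'E'
from fit import *
import pickle
k=pickle.load(open("w1.pkl","rb")); im=cv2.imread("pics/w1.png")[:,:,::-1].copy()
L={n:line(k,im,a,b,.006) for n,a,b in[("near",(240,247),(397,245)),("left",(222,10),(236,240)),("right",(409,20),(401,235))]}
for n,(p,d) in L.items(): print(n,p,np.degrees(np.arctan2(d[1],d[0])))
B=line(k,im,(273,106),(358,107),.044); print("bezel lower edge z0?",B)
def X(l,m): 
    t=np.linalg.solve(np.c_[l[1],-m[1]],m[0]-l[0]); return l[0]+t[0]*l[1]
c1,c2=X(L["near"],L["left"]),X(L["near"],L["right"]); print("corners",c1,c2,np.linalg.norm(c1-c2))
dl={n:line(k,im,a,b,.032,half=5) for n,a,b in[("l",(262,141),(273,233)),("r",(326,135),(334,226)),("n",(274,233),(333,227)),("f",(262,140),(326,135))]}
for n,(p,d) in dl.items(): print(n,p,np.degrees(np.arctan2(d[1],d[0])))
C=[X(dl[a],dl[b]) for a,b in("nl","nr","fl","fr")]; print(np.round(C,4)); print("n,f,l,r len",[np.linalg.norm(C[i]-C[j]).round(4) for i,j in((0,1),(2,3),(0,2),(1,3))])
print("door pin/edge top z=41",toplane(k,[(358,107),(381,188)],.041))
vision.snapshot("wrist")
for d in models.regions_of("drive","wrist"): print(d["score"],rect(cal("wrist"),d["pixels"],.032))
big=cv2.resize(im[90:260,220:420],None,fx=3.5,fy=3.5,interpolation=cv2.INTER_CUBIC); cv2.imwrite("pics/w1c.png",big[:,:,::-1])
E
```

```text
near [0.41079813 0.12410981] 90.29114
left [0.56095517 0.26346523] 0.17827284
right [ 0.53845507 -0.02601783] 3.8088326
bezel lower edge z0? (array([0.6289248 , 0.10893792], dtype=float32), array([2.1071831e-04, 1.0000000e+00], dtype=float32))
corners [0.41009238 0.2629958 ] [ 0.4116039  -0.03446292] 0.29746258
l [0.5025917  0.20076707] 5.4963803
r [0.5222539  0.10144336] 5.773379
n [0.44277984 0.14554848] 95.816505
f [0.5868663  0.16276765] 95.67175
[[0.4378 0.1945]
 [0.448  0.0939]
 [0.5823 0.2084]
 [0.5923 0.1085]]
n,f,l,r len [np.float32(0.1011), np.float32(0.1004), np.float32(0.1452), np.float32(0.145)]
door pin/edge top z=41 [[0.6271771  0.06174492 0.041     ]
 [0.51001661 0.02364169 0.041     ]]
0.77 (array([ 0.3921149 , -0.14743791]), np.float64(0.48326330338677215), (150.16351318359375, 103.98234558105469))
0.71 (array([0.51569556, 0.15158206]), np.float64(0.10037977626110406), (146.8228759765625, 102.43618774414062))
```

View pics/w1c.png

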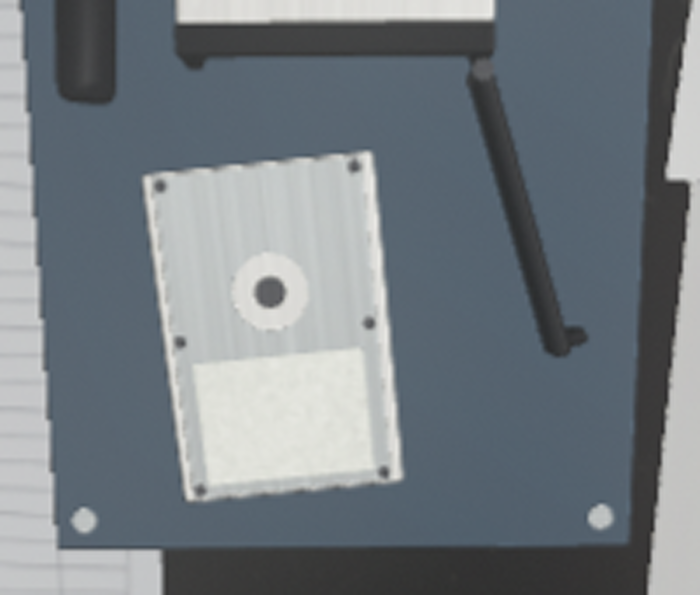

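The close crop shows the silver drive turned about 5.6° left, at world (0.515, 0.151). The door is open about 1.88 rad, with its pull on the right side. I'll first square the drive up and shift it right, pushing its left side with two spread fingers.

```bash
python3 - <<'E'
from fit import *
import pickle
k=pickle.load(open("w1.pkl","rb"))
P=toplane(k,[(236.6,246.6),(400,245.7),(406.6,133),(244,118.6)],.006); print("mat corners etc",np.round(P[:,:2],4), "mid y",P[:2,1].mean())
gripper_to(.06)
x=.515; q=down(np.pi/2)
r.move_to([x,.240,.12],q); r.move_l([x,.240,.040],vel=.08)
f0=np.array(telemetry.current_wrist_force())
for y in (.225,.215,.205,.195,.189):
    g=r.move_l([x,y,.040],vel=.03,guard=8)
    print(y,g,np.round(np.array(telemetry.current_wrist_force())-f0,2),np.round(telemetry.current_ee_pos(),4))
    if g: break
k=cal("wrist"); im=vision.snapshot("wrist"); cv2.imwrite("pics/w2.png",im[:,:,::-1])
for c in("scene","side"):
    vision.snapshot(c)
    for d in models.regions_of("drive",c): print(c,round(d["score"],2),rect(cal(c),d["pixels"],.032))
print(telemetry.current_t())
E
```

```text
mat corners etc [[ 0.4088  0.2608]
 [ 0.4104 -0.0183]
 [ 0.594  -0.0194]
 [ 0.6155  0.2372]] mid y 0.12122720771478845
0.225 False [-0.56 -0.83  0.52] [0.5151 0.2249 0.04  ]
0.215 False [ 0.42 -0.4  -1.56] [0.515  0.2147 0.04  ]
0.205 False [-0.43  0.09 -0.47] [0.5148 0.2045 0.04  ]
0.195 False [ 0.24  0.04 -1.49] [0.5148 0.1945 0.04  ]
0.189 False [-0.21  0.65 -0.82] [0.5149 0.1886 0.04  ]
scene 0.74 (array([ 0.38748132, -0.16478255]), np.float64(0.49486256835655773), (149.7916717529297, 105.37097930908203))
scene 0.58 (array([0.50894849, 0.11614297]), np.float64(-0.01327173013435523), (149.61097717285156, 114.3313217163086))
side 0.93 (array([0.50992883, 0.11663786]), np.float64(-0.007009040514924791), (149.5471649169922, 124.21810150146484))
side 0.72 (array([ 0.38823578, -0.17041383]), np.float64(0.4870380013368232), (150.53497314453125, 112.40340423583984))
9.4
```

View pics/w2.png

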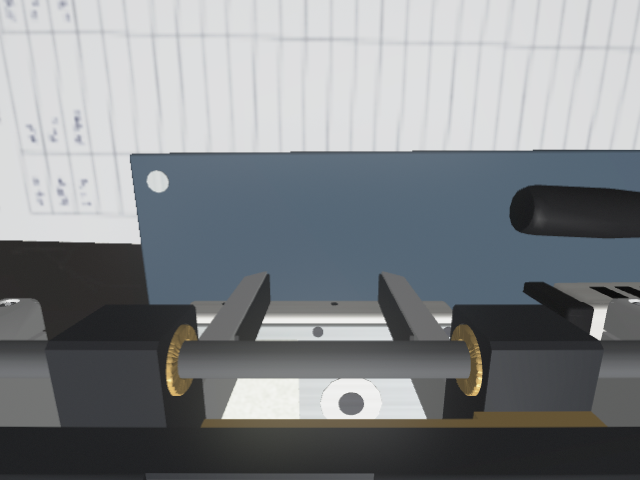

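The fingers have come up against the drive's left side and it looks square. The mat's left edge is at row 153 and the screwdriver at (570,208) hasn't been touched. I'll retreat and measure from above.

```bash
cat > look.py <<'E'
from fit import *
def X(l,m): 
    t=np.linalg.solve(np.c_[l[1],-m[1]],m[0]-l[0]); return l[0]+t[0]*l[1]
def measure(name,pos=[.48,.11,.42]):
    r.move_to(pos,down(0.)); r.hold(.3)
    k=cal("wrist"); im=vision.snapshot("wrist"); cv2.imwrite(f"pics/{name}.png",im[:,:,::-1])
    for d in models.regions_of("drive","wrist"):
        c,a,s=rect(k,d["pixels"],.032)
        if c[1]<0: continue
        u=np.array([np.cos(a),np.sin(a)]);v=np.array([-u[1],u[0]])
        cr=lambda sx,sy:c+sx*s[0]/2000*u+sy*s[1]/2000*v
        px=lambda p:proj(k,[[p[0],p[1],.032]])[0]
        E={n:line(k,im,px(cr(*p)),px(cr(*q)),.032,half=5) for n,p,q in[("l",(-1,1),(1,1)),("r",(-1,-1),(1,-1)),("n",(-1,-1),(-1,1)),("f",(1,-1),(1,1))]}
        C=np.array([X(E[p],E[q]) for p,q in("nl","nr","fl","fr")])
        d1=(C[2]+C[3]-C[0]-C[1])/2
        print("rect",c.round(4),round(a,4),s,"| edges: centre",C.mean(0).round(4),"near",((C[0]+C[1])/2).round(4),"yaw",round(float(np.arctan2(d1[1],d1[0])),4),"len",np.linalg.norm(d1).round(4))
    a,b=proj(k,[[.629,.07,.044],[.629,.165,.044]]); print("bezel",line(k,im,a,b,.044,half=6))
    return k,im
E
python3 - <<'E'
from look import *
r.move_l([.515,.215,.040],vel=.1); r.move_l([.515,.215,.12],vel=.2)
measure("w3"); print(telemetry.current_t())
E
```

```text
rect [0.5099 0.129 ] -0.0004 (145.16981506347656, 102.47763061523438) | edges: centre [0.5103 0.129 ] near [0.4378 0.129 ] yaw -0.0011 len 0.1451
bezel (array([0.6279697 , 0.12025503], dtype=float32), array([1.2115636e-05, 1.0000000e+00], dtype=float32))
12.0083
```

View pics/w3.png

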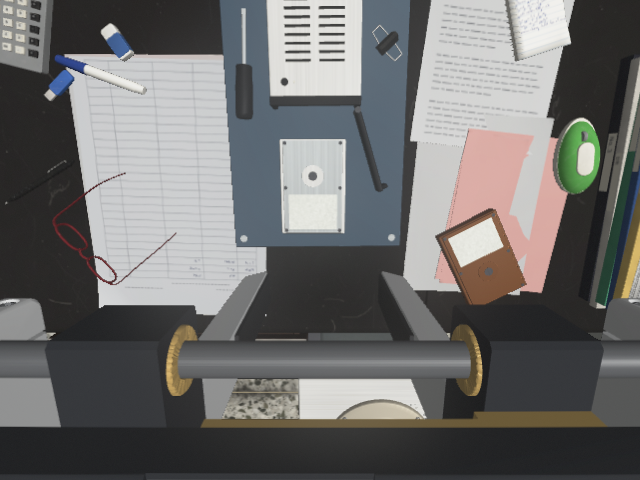

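The drive is now square (yaw 0) with its centre at y=0.129. The bay's centre line is at y≈0.122 and the mouth at x≈0.630. I'll nudge it 7 mm to the right and then push from the near end.

```bash
python3 - <<'E'
from look import *
q=down(np.pi/2)
r.move_to([.512,.215,.10],q); r.move_l([.512,.215,.040],vel=.1)
print("side",r.move_l([.512,.1815,.040],vel=.03,guard=8))
r.move_l([.512,.215,.040],vel=.1); r.move_l([.512,.215,.10],vel=.2)
r.move_to([.395,.122,.10],down(0.)); r.move_l([.395,.122,.040],vel=.1)
for x,v in((.46,.04),(.54,.04),(.60,.04)):
    g=r.move_l([x,.122,.040],vel=v,guard=8)
    print(x,g,np.round(telemetry.current_wrist_force(),2),np.round(telemetry.current_ee_pos(),4))
    if g: break
im=vision.snapshot("scene"); cv2.imwrite("pics/s4.png",cv2.resize(im[190:370,220:460],None,fx=3,fy=3)[:,:,::-1])
print(telemetry.current_t())
E
```

```text
side False
0.46 False [-0.21 -0.68 -1.66] [0.46   0.122  0.0401]
0.54 False [-2.99  0.75  2.71] [0.54  0.122 0.04 ]
0.6 False [-2.89 -0.23  1.17] [0.6   0.122 0.04 ]
23.9
```

View pics/s4.png

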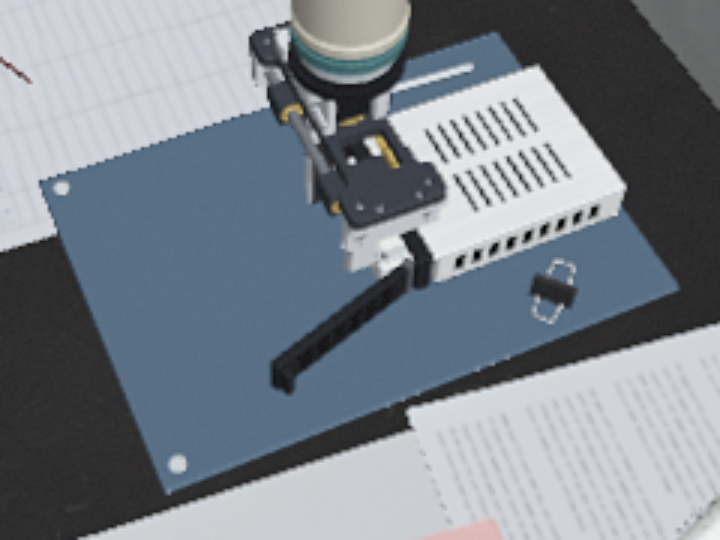

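The drive is mostly in the bay (mouth around (420,255) in the crop), with only a 3 N push and the door untouched. Next is the final slow push to the stops.

```bash
python3 - <<'E'
from look import *
for i,x in enumerate(np.arange(.606,.6301,.002)):
    g=r.move_l([x,.122,.040],vel=.012,guard=6)
    r.hold(.05)
    print(round(x,3),g,np.round(telemetry.current_wrist_force(),1),np.round(telemetry.current_ee_pos()[0],4))
    if g: break
print(telemetry.current_t())
E
```

```text
0.606 False [-2.1  0.9 -0.1] 0.6066
0.608 False [-2.4 -0.   1.9] 0.608
0.61 False [-2.   0.3  0.4] 0.6104
0.612 False [-1.1  0.3 -0.1] 0.6123
0.614 False [-2.5  0.2  0.4] 0.6143
0.616 False [-1.9  0.1  0.4] 0.6163
0.618 False [-2.7  1.1  1. ] 0.6182
0.62 False [-3.5 -0.6  1.5] 0.6198
0.622 False [-5.3  0.1  3.1] 0.6213
0.624 True [-0.1  0.4 -0.3] 0.6202
27.8083
```

```bash
python3 - <<'E'
from look import *
r.move_l([.585,.122,.040],vel=.1); r.move_l([.585,.122,.12],vel=.2)
r.move_to([.50,.122,.30],down(0.)); r.hold(.3)
k=cal("wrist"); im=vision.snapshot("wrist")
for t in("drive_near_end","bay_mouth","door_hinge","door_edge"):
    print(t,[(np.round(d["at"],4).tolist(),round(d["score"],2)) for d in models.mark_of(t,"wrist")])
import pickle; pickle.dump(k,open("w5.pkl","wb"))
u=proj(k,[[.63,.122,.03]])[0].astype(int); print(u,k["p"])
y0,x0=max(u[1]-70,0),max(u[0]-100,0)
print(x0,y0); cv2.imwrite("pics/w5.png",cv2.resize(im[y0:y0+140,x0:x0+200],None,fx=4,fy=4,interpolation=cv2.INTER_CUBIC)[:,:,::-1])
print(telemetry.current_t())
E
```

```text
drive_near_end [([0.4535, -0.1228, 0.0125], 0.88), ([0.6312, 0.1175, 0.0146], 0.61)]
bay_mouth [([0.6313, 0.124, 0.0185], 0.92)]
door_hinge [([0.6244, 0.0649, 0.0269], 0.59)]
door_edge [([0.5063, 0.0237, 0.0224], 0.57)]
[324 106] [0.56494278 0.12303089 0.45269437]
224 36
30.2083
```

View pics/w5.png

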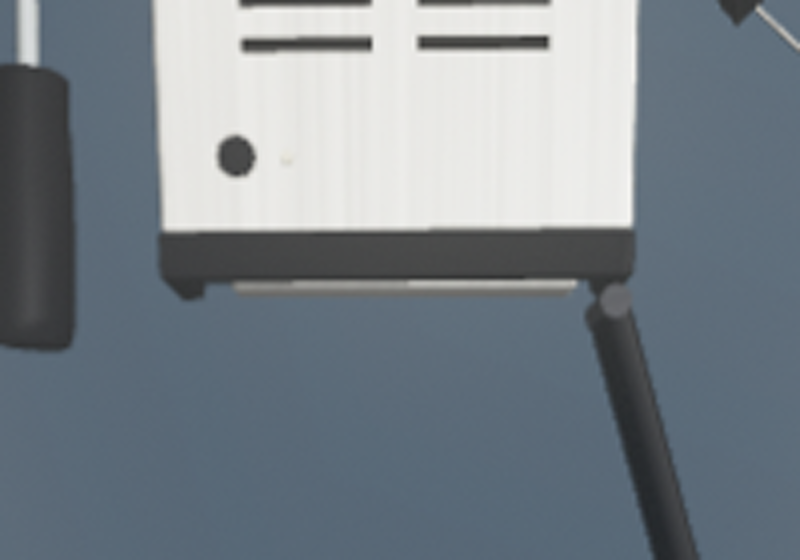

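```bash
python3 - <<'E'
from look import *
import pickle
k=pickle.load(open("w5.pkl","rb"))
f=lambda u,v:(224+u/4,36+v/4)
for n,p,z in(("bezel top z44",f(400,278),.044),("drive top edge",f(400,288),.032),("drive bottom edge",f(400,296),.006),("left",f(232,290),.032),("right",f(577,288),.032),("dockL",f(160,270),.044),("dockR",f(636,270),.044),("pin top",f(615,300),.041)):
    print(n,toplane(k,[p],z)[0].round(4))
E
```

```text
bezel top z44 [0.6289 0.1228 0.044 ]
drive top edge [0.6281 0.1228 0.032 ]
drive bottom edge [0.6297 0.1228 0.006 ]
left [0.6276 0.1713 0.032 ]
right [0.6281 0.0717 0.032 ]
dockL [0.6311 0.1899 0.044 ]
dockR [0.631  0.0568 0.044 ]
pin top [0.6235 0.0619 0.041 ]
```

The near end is within about 1 mm of the mouth plane, with the drive centred to within 2 mm. I'll make one firmer seating push against the stops, capped at about 10 N, and then swing the door shut.

```bash
python3 - <<'E'
from look import *
r.move_to([.585,.122,.08],down(0.)); r.move_l([.585,.122,.040],vel=.1); r.move_l([.612,.122,.040],vel=.08,guard=6)
g=r.move_l([.6295,.122,.040],vel=.012,guard=9)
print("seat",g,np.round(telemetry.current_wrist_force(),1),np.round(telemetry.current_ee_pos(),4))
r.move_l([.585,.122,.040],vel=.1); r.move_l([.585,.122,.10],vel=.2); gripper_to(0.)
P=np.array([.6245,.062])
def pose(a,o,z=.045,L=.085):
    p=P+L*np.array([-np.sin(a),np.cos(a)])-o*np.array([np.cos(a),np.sin(a)]); return [p[0],p[1],z]
a=1.885
r.move_to(pose(a,.032,.12),down(a)); r.move_l(pose(a,.032),vel=.1)
g=r.move_l(pose(a,.0126),vel=.05,guard=10); print("contact",g)
for a in np.linspace(1.885,.12,13)[1:]:
    g=r.move_l(pose(a,.0126),down(a),vel=.08,guard=12)
    if g: print("guard at",a); break
else:
    g=r.move_l(pose(-.06,.0126),down(0.),vel=.02,guard=8)
print(g,a,np.round(telemetry.current_wrist_force(),1),np.round(telemetry.current_ee_pos(),4),telemetry.current_t())
E
```

```text
seat True [-0.9 -0.6  0.1] [0.6208 0.122  0.0391]
contact False
True 0.12 [ 0.3 -0.3  0.2] [0.6109 0.1467 0.0442] 42.7
```

```bash
python3 - <<'E'
from look import *
p=telemetry.current_ee_pos()
r.move_l([.585,p[1],p[2]],vel=.08); r.move_l([.585,p[1],.12],vel=.2)
r.move_to([.50,.122,.30],down(0.)); r.hold(.3)
k=cal("wrist"); im=vision.snapshot("wrist")
for t in("door_edge","door_hinge"):
    print(t,[(np.round(d["at"],4).tolist(),round(d["score"],2)) for d in models.mark_of(t,"wrist")])
u=proj(k,[[.625,.122,.041]])[0]; x0,y0=(u-[100,70]).astype(int)
a,b=proj(k,[[.6205,.075,.041],[.6205,.165,.041]]); p,d=line(k,im,a,b,.041,half=4); print("leaf outer",p,"tilt",-np.arctan2(d[0],d[1]))
cv2.imwrite("pics/w6.png",cv2.resize(im[y0:y0+140,x0:x0+200],None,fx=4,fy=4,interpolation=cv2.INTER_CUBIC)[:,:,::-1])
print(telemetry.current_t())
E
```

```text
door_edge [([0.6276, 0.1865, 0.0265], 0.74), ([0.6264, 0.0625, 0.0273], 0.45)]
door_hinge [([0.6269, 0.0635, 0.0266], 0.57)]
leaf outer [0.6162009  0.12260586] tilt -1.1996427e-05
44.95
```

View pics/w6.png

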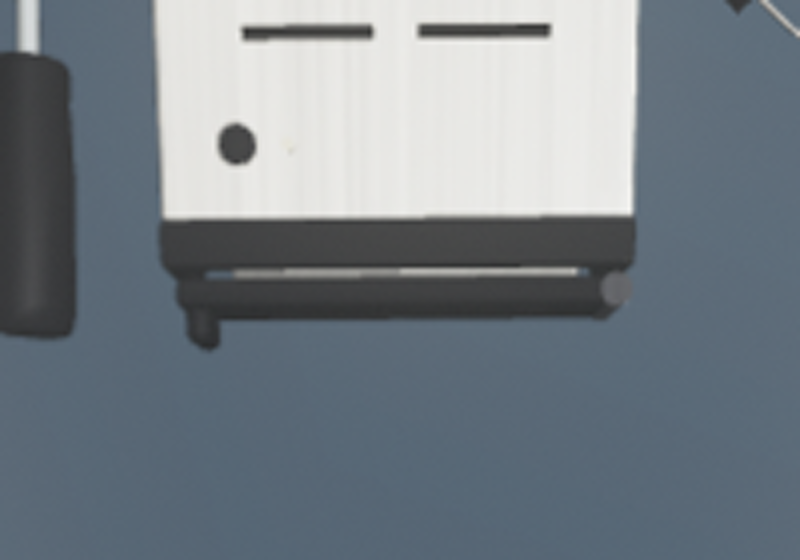

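The door leaf lies parallel to the bezel (rows 275–318, tilt about 0), with its edge against the left stop at (190,285). The drive is just behind it, and the arm is clear.

```bash
python3 -c "
from plant import r; print(r.sign_off())"
```

```text
the job is handed in; nothing more can be done
None
```

I pushed the drive fully into the bay, shut the door in front of it and handed the job in at about 45 s; the sign-off gave no verdict. In the last check the drive's near end was within about 1 mm of the mouth, the door was flat against the dock and the arm was clear.

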